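# Seat the plug and hold the foot block in the jig corner

### The job

First press the orange plug in the top of the beech foot block fully home. Then bring the block, bevel towards the robot, into the corner of the jig, its long side flush against the steel fence and its end touching the red stop, and hold it there with one firm diagonal push that presses it against the fence and down on the table at once. Finish while still pushing, do not let go, and leave the other things on the bench where they are.

Things in the scene. Friction and masses are not known exactly. Their poses are not given: they have to be found in the camera images.
- block_center (a point): Centre (24 mm above the underside) of the loose beech foot block: 56 mm wide (own x), 120 mm long (own y), 48 mm high, about 0.35 kg (up to 0.42). The top edge along its -x side is cut away by a 20 mm 45-degree bevel over the whole length, so that the -x side is upright for the lowest 28 mm only. It lies flat in front of the jig, turned up to 0.5 rad from the jig's axes.
- block: The same foot block, origin in the centre of its underside, same axes. Its +x side, a plain upright face, goes against the fence, its +y end against the stop. The lowest 4 mm is a black slippery glide sole: it slides on the table with friction of only about 0.1 to 0.2; the bare wood above has about 0.6.
- bevel_mid (a point): Middle of the block's sloping bevel face: 18 mm to -x of the block's centre and 14 mm above it (38 mm above the table). The face's outward normal points equally to the block's -x and up, so a push there towards +x and down presses block to fence and table together.
- plug_top (a point): Centre of the flat top of the orange plug in the top of the block: a round head 28 mm across and 6 mm thick, centred 9 mm to +x and 30 mm to +y of the block's centre. Its top is 54 mm above the table when home, up to 62 mm before.
- plug (a joint): How far the plug is pushed in (m): 0 stands out 8 mm, 0.008 fully home with its head on the wood. Starts at 0 to 0.003. It needs about 6 N straight down, stays where it is left and stops hard when home.
- jig: The fixed jig on the table. Its origin is the inner corner at table height: +x points into the fence (away from the robot), +y into the stop, z up; it may be turned up to 0.25 rad. The block's home has its centre at x = -28 mm, y = -60 mm here, axes parallel to the jig's.
- fence: Perforated steel angle, part of the jig: upright face at jig x = 0, from jig y = -240 to +30 mm, 35 mm high, 6 mm thick, with a 4 mm flat foot behind it to jig x = +36 mm. Same origin and axes as the jig.
- stop: Red stop block, part of the jig: its face lies at jig y = 0, from jig x = -50 to -2 mm, 35 mm high, 45 mm thick towards +y. Same origin and axes as the jig.
- table: The black table top, at height 0.
- gluejar: Bystander: jar with yellow cap, 56 mm across, 85 mm high, near the fence's free end; origin centre of its underside.
- offcut: Bystander: plain brown wood offcut 50 x 90 x 30 mm without bevel or plug, on the far side of the stop from the block; origin centre of its underside.
- tape: Bystander: yellow ring, 90 mm across, 25 mm high, to the left; origin centre of its underside.
- hammer: Bystander: hammer lying to the right; origin under its middle.
- dish: Bystander: white bowl, 90 mm across, 30 mm high, behind the fence; origin centre of its underside.
- can: Bystander: blue can, 66 mm across, 65 mm high, behind the fence; origin centre of its underside.
There are look-alikes about, which are no part of the job. What is shaped like the block but blue or purple is not meant.

How it is judged:
On the way, in this order (a step that is already met when the one before it is completed fails the run):
1. the plug is pressed fully home (value of joint plug above 0.0065 m), for 0.2 s.
2. the block lies flush in the corner of fence and stop (x of block_center in the frame of jig between -0.0305 and -0.025 m and y of block_center in the frame of jig between -0.063 and -0.057 m and angle between the x axis of block and the x axis of jig, either way round below 0.04 rad and angle between block_center's own z axis and vertical below 0.04 rad), for 0.2 s.
At the end, for the whole second after the job is handed in: Plug home (within 1.5 mm); block flat and square in the corner (within 2.5 mm of the fence and 3 mm of the stop, 0.04 rad), at rest, and still pressed by the robot: over 3 N on the fence and over 8 N on the table (its weight is at most 4.3 N) (all of step 2 and value of joint plug above 0.0065 m and contact force between block and fence above 3 N and contact force between block and table above 8 N and linear speed of block below 0.01 m/s); the arm keeps its last pose, push and grip.
It fails at once if a bystander is moved more than 30 mm (distance of any of gluejar, offcut, tape, hammer, dish, can from where it was at the start of the episode above 0.03 m).
It also fails if it takes over 64 s, if anything falls off the work surface, if the arm or the gripper's body presses on something with over 40 N, if the wrist force passes 120 N, or if a joint passes its speed limit or range.

### The arm

A 7-joint arm with a two-finger parallel gripper is mounted at the origin on the work surface. World frame = base frame: x ahead of the robot, y to its left, z up, the work surface at z = 0. Lengths are in m, angles in rad, forces in N, time in s.
With the tool pointing down it reaches from about 0.4 to 0.85 m from the base axis. Payload 10.4 kg.
Tool frame: the origin (TCP) lies between the finger pads; the fingertips stand 11 mm ahead of it and the grasp point (between the pads) lies 8 mm behind it; z points along the fingers, y is the direction in which the jaws open and shut (so a half turn about z gives the same grasp; the last joint's range is limited). The gripper opens to 87 mm and grips with 3 to 60 N. Pads are 19 mm wide; open, the fingers measure 117 mm over their backs; the gripper's body (75 mm by 190 mm) begins 51 mm behind the grasp point.
Start: joints at [-1.18, 0.332, -0.065, 1.46, 0.022, 1.35, -0.088], TCP at [0.251, 0.572, 0.234] pointing down, gripper open.
Joint ranges: [-2.6, 2.6], [-0.5, 2.12], [-1.47, 1.34], [0.16, 2.42], [-1.27, 4.41], [0.06, 2.06], [-2.6, 2.6]. Speed limits (rad/s): [2.22, 2.22, 2.79, 2.79, 3.14, 3.14, 3.14].

### API

Orientations are given as a unit quaternion [x, y, z, w].
In Python, from bench import r, eyes gives the robot as it stands.
- The arm moves only by the shell command python3 -m inch 'ROWS' [FORCE]. ROWS is a JSON object of lists of equal length, an entry for each row: "translation": the shift along the world's x, y, z scaled (see below), a list of three; "rot": the turn, a rotation vector about the world's x, y, z scaled (see below), a list of three; "jaw": the finger opening in mm, from 0 to 87. In form: {"translation": [[tx, ty, tz], ...], "rot": [[ax, ay, az], ...], "jaw": [jaw, ...]}. A call has 1 to 20 rows; each row is the pose to reach, as a shift and turn from the pose measured when the call began; what a row does not reach only later rows make up. The controller multiplies each number of a shift by 100 mm and each number of a turn by 60 degrees. A row lasts 1/10 s, in which the tool goes at most 50 mm and 8.59 degrees, less where a joint would pass 70% of its speed; a pose out of reach is approached as far as the arm can. A call with a number of a shift or a turn outside -1 to 1 is refused whole. A call with a gripper value outside its range is refused whole. The fingers move at their own pace and stop on an object; FORCE is the grip in N (left out, the last holds). Time passes only in rows, so rows that repeat a pose let the fingers close. It gives the time, the measured TCP pose, the force and the opening at its end, in the units of the state.
- r.read_state(): the state, without advancing time (a new reading comes with each control period).
- eyes.camera(name): name is "side" or "top"; returns the picture (480x640x3 uint8, blue, green, red); there is no depth.
- eyes.calibration(name): a dict with "fx", "fy", "cx", "cy" (pixels), "distortion" ([k1, k2, p1, p2, k3] as OpenCV has them; the pictures are not rectified), "R" (3x3) and "t" (3): a world point X has camera coordinates R X + t. Camera axes: x right, y down, z forward; pixel columns grow to the right and rows downward; lengths in m; the calibration is good to about 2 mm. A picture is of the moment at which its call begins. calibration takes no time and is no camera call.
- r.close_job(): hands the job in, once; it reports no verdict.
The state is a dict: "time": time; "joint_positions": joint angles; "joint_vel": joint speeds; "joint_torque": joint torques, N m; "ee_pos": TCP position; "eef_rot": TCP orientation; "ft_force": force on the tool from outside, world axes, zero at the start; "torque": the same for the moment, N m; "width": finger opening in m.
Only numpy, scipy, OpenCV 4.12 (cv2) and the standard library are available. Lean on these libraries where they do the work, as an engineer would, in place of code of your own. Each camera call takes 0.05 s, during which the arm holds its last target. There are 200 camera calls.

## Working session

There is one attempt and no reset: what is moved stays moved. The work goes in short steps, Python scripts to look and compute and a shell command to move; the robot and the scene stay as the last step left them, time stands still between calls to the robot, and variables do not carry over. Pictures are saved under pics/ and viewed, about 8 in all and at most 12, crops included, and the job is handed in when it is done.

```bash
ls; mkdir -p pics
python3 - <<'E'
from bench import r, eyes
import cv2
for n in("side","top"):
    cv2.imwrite(f"pics/{n}0.png",eyes.camera(n)); c=eyes.calibration(n); print(n,c)
s=r.read_state(); print(s)
E
```

```text
pics
side {'fx': 575.9633095987601, 'fy': 575.9633095987601, 'cx': 318.2130938579405, 'cy': 239.25579341841907, 'distortion': array([0.05662961, 0.        , 0.        , 0.        , 0.        ]), 'R': array([[ 0.97871094, -0.20424635,  0.02020699],
       [-0.0883826 , -0.50826562, -0.85665313],
       [ 0.1852388 ,  0.83662984, -0.51549694]]), 't': array([-0.55835422,  0.11838249,  1.30244755])}
top {'fx': 617.9998443623981, 'fy': 617.9998443623981, 'cx': 330.32393698344043, 'cy': 242.32447600431402, 'distortion': array([-0.09116992,  0.        ,  0.        ,  0.        ,  0.        ]), 'R': array([[ 2.32848104e-02, -9.99721577e-01,  3.81916782e-03],
       [-9.82218292e-01, -2.35886722e-02, -1.86254668e-01],
       [ 1.86292900e-01,  5.85648151e-04, -9.82494078e-01]]), 't': array([-0.03964113,  0.56544842,  1.39943667])}
{'time': 0.1, 'joint_positions': array([-1.17959471,  0.33279745, -0.0647304 ,  1.46083928,  0.02159461,
        1.34989499, -0.08850967]), 'joint_vel': array([ 0.00095445, -0.00118614,  0.00053419, -0.00217153,  0.00104814,
        0.00123315,  0.00124386]), 'joint_torque': array([ 3.00155756e-03, -6.24549079e+01,  2.54518393e-02, -3.90714633e+01,
       -6.12595933e-02,  3.66133754e-02,  5.54770293e-05]), 'ee_pos': array([0.25116158, 0.57195945, 0.23284919]), 'eef_rot': array([ 2.05409792e-01,  9.78675856e-01, -6.12467117e-04, -1.07872189e-04]), 'ft_force': array([ 0.5109077 ,  0.38255923, -0.6723727 ]), 'torque': array([ 0.01466254, -0.04788579,  0.01468553]), 'width': 0.08708234441707964}
```

View pics/top0.png

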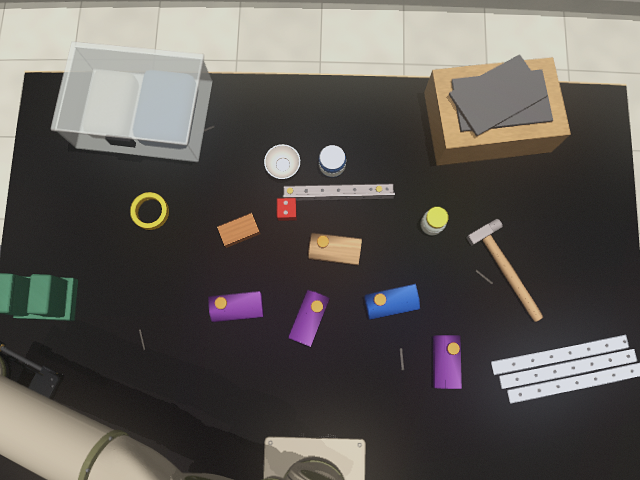

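View pics/side0.png

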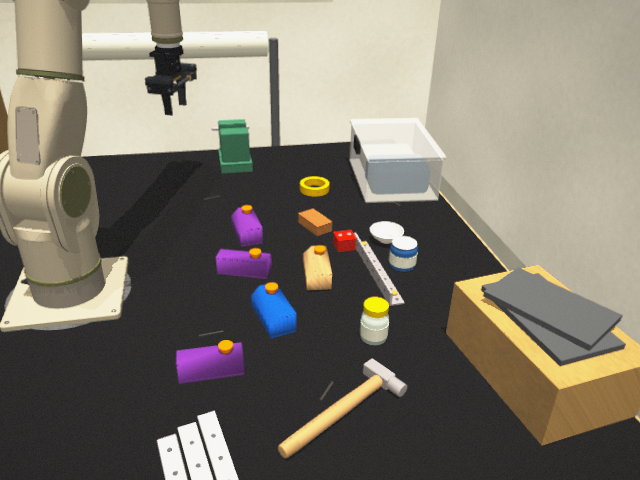

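The top view shows the beech block at (335,248), its plug at (322,241), the fence at row ~190 (columns 284–394) and the stop at (286,208). The gripper is out of the way. I'll enlarge crops for corner pixels.

Run:
```python
import cv2
t=cv2.imread("pics/top0.png")[170:275,265:405]; cv2.imwrite("pics/top0c.png",cv2.resize(t,None,fx=5.5,fy=5.5,interpolation=cv2.INTER_CUBIC))
t=cv2.imread("pics/side0.png")[225:310,290:410]; cv2.imwrite("pics/side0c.png",cv2.resize(t,None,fx=6.5,fy=6.5,interpolation=cv2.INTER_CUBIC))
```

```text
(no output)
```

View pics/top0c.png

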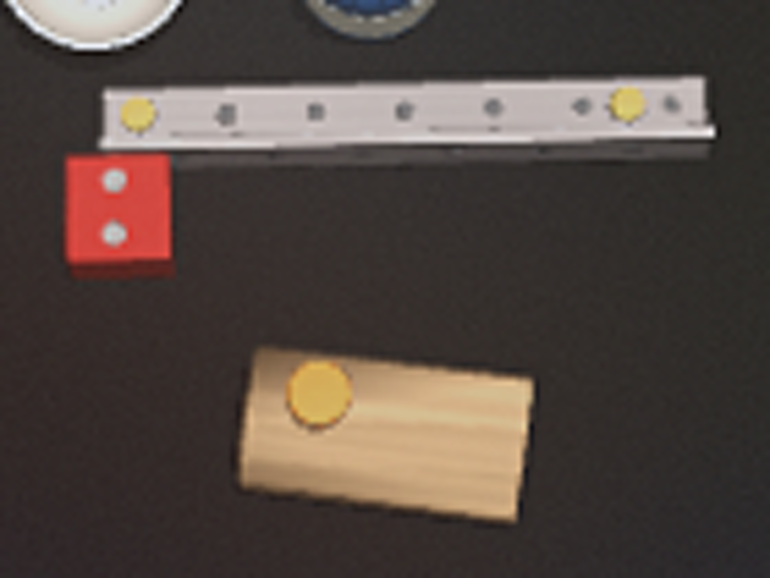

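View pics/side0c.png

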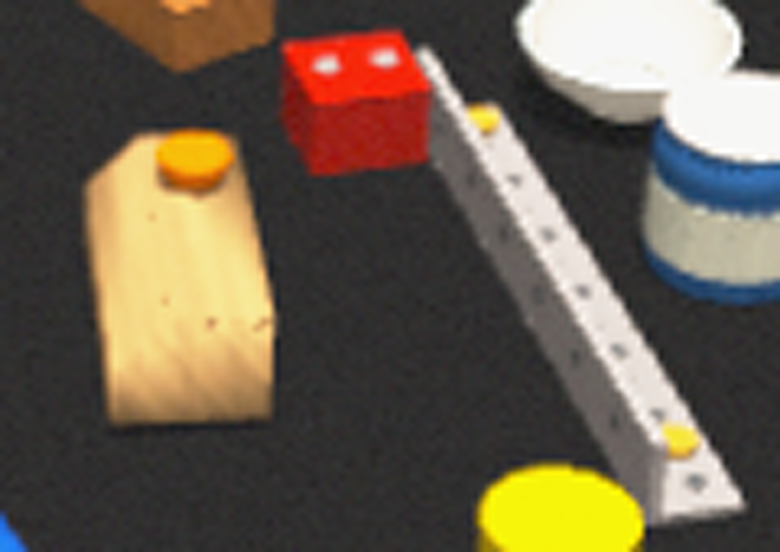

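Corners read: fence inner top edge (100,149)–(715,137) in the top crop, stop face at column ~170, block top edge (258,347)–(533,379), bevel lower edge (240,488)–(516,522) and the plug at (319,392). The side crop shows the same parts. Now a joint pose fit.

```bash
cat > h.py <<'E'
import numpy as np, cv2
from scipy.optimize import least_squares
from bench import r, eyes
def proj(n,X):
    c=eyes.calibration(n); K=np.array([[c["fx"],0,c["cx"]],[0,c["fy"],c["cy"]],[0,0,1]])
    return cv2.projectPoints(np.asarray(X,float),cv2.Rodrigues(c["R"])[0],c["t"],K,c["distortion"])[0][:,0]
def un(p,s,o): return (np.asarray(p,float)+.5)/s-.5+np.array(o)
def W(q,L):
    c,s=np.cos(q[2]),np.sin(q[2]); L=np.asarray(L,float)/1000
    return np.c_[q[0]+c*L[:,0]-s*L[:,1],q[1]+s*L[:,0]+c*L[:,1],L[:,2]]
def fit(obs,q0):  # obs: {cam:(local mm pts, pixels)}
    f=lambda q:np.concatenate([(proj(n,W(q,L))-P).ravel() for n,(L,P) in obs.items() if len(L)])
    o=least_squares(f,q0,loss="soft_l1"); return o.x,f(o.x).reshape(-1,2)
E
python3 - <<'E'
from h import *
T=lambda p:un(p,5.5,(265,170)); S=lambda p:un(p,6.5,(290,225))
jt=([[0,30,35],[0,-240,35],[-2,45,35],[-50,45,35],[-50,0,35],[-2,0,35]],T([[100,149],[715,137],[66,156],[67,263],[172,260],[168,155]]))
jt=([[0,30,35],[0,-240,35],[-2,45,35],[-50,45,35],[-50,0,35],[-2,0,35]],T([[100,149],[715,137],[66,156],[67,263],[172,260],[168,155]]))
js=([[0,30,35],[0,-240,35],[0,-240,0],[-50,45,35],[-50,0,35],[-2,0,35],[-50,0,0]],S([[418,50],[655,460],[650,522],[282,43],[312,103],[432,92],[315,173]]))
bt=([[28,60,48],[28,-60,48],[-28,60,28],[-28,-60,28]],T([[258,347],[533,379],[240,488],[516,522]]))
bs=([[-28,-60,0],[28,-60,0],[28,-60,48],[-28,60,28],[-8,60,48],[28,60,48]],S([[112,422],[272,417],[272,322],[85,185],[137,133],[237,135]]))
for nm,t,s in(("jig",jt,js),("blk",bt,bs)):
    for o in({"top":t},{"side":s},{"top":t,"side":s}):
        q,e=fit(o,[.6,0,0]); print(nm,list(o),q.round(4)); 
    print(e.round(1).tolist())
pt=T([[319,392]]);ps=S([[197,155]])
f=lambda X:np.r_[proj("top",[X])[0]-pt[0],proj("side",[X])[0]-ps[0]]
o=least_squares(f,[.6,0,.06]);print("plug",o.x,o.fun); print(W(q,[[9,30,60]]))
E
```

```text
jig ['top'] [0.6797 0.061  0.0479]
jig ['side'] [0.6831 0.061  0.0469]
jig ['top', 'side'] [0.6813 0.0608 0.0513]
[[0.2, -0.2], [-0.1, -0.9], [0.2, -0.5], [0.2, -0.6], [-0.1, -0.6], [0.2, -0.9], [-1.1, 0.1], [-0.1, -2.2], [-0.7, 1.0], [-0.5, 0.5], [-0.2, 0.0], [-0.5, -0.5], [-1.1, 1.0]]
blk ['top'] [ 0.5544 -0.0374 -0.099 ]
blk ['side'] [ 0.5588 -0.0342 -0.1039]
blk ['top', 'side'] [ 0.5571 -0.037  -0.102 ]
[[-0.4, -0.7], [-0.1, -0.3], [0.0, -1.8], [-0.1, -1.7], [-0.5, 2.0], [-0.8, 1.7], [-0.2, -0.9], [-0.4, 0.2], [-0.2, 0.9], [-0.8, 0.0]]
plug [ 0.56994777 -0.00822838  0.05841064] [ 0.08577709 -0.69406076 -0.69653926  0.13946791]
[[ 0.56910974 -0.0080802   0.06      ]]
```

Both views agree to about 3 mm: jig at (0.681, 0.061) turned 0.049, block at (0.557, −0.037) turned −0.102, plug at (0.570, −0.008). Next I'll move above the plug with the jaws closed and along the block's x.

```bash
for i in 1 2 3 4 5 6; do python3 -m inch '{"translation": [[0.27,-0.48,0],[0.53,-0.967,-0.1],[0.53,-0.967,-0.1],[0.53,-0.967,-0.1]], "rot": [[0,0,-0.1],[0,0,-0.2],[0,0,-0.2],[0,0,-0.2]], "jaw": [0,0,0,0]}' | tail -c 700; done
```

```text
time: 0.5
ee_pos: [0.3057, 0.4732, 0.2226]
eef_rot: [0.308, 0.951, -0.001, 0.0]
ft_force: [-0.2, 0.3, 0.5]
width: 0.063
time: 0.9
ee_pos: [0.3594, 0.3757, 0.2125]
eef_rot: [0.406, 0.914, -0.001, -0.0]
ft_force: [0.0, 1.1, 0.7]
width: 0.0309
time: 1.3
ee_pos: [0.4126, 0.2793, 0.2024]
eef_rot: [0.499, 0.866, -0.001, -0.0]
ft_force: [-0.4, 0.3, 1.2]
width: 0.0025
time: 1.7
ee_pos: [0.4657, 0.1836, 0.1923]
eef_rot: [0.587, 0.81, -0.001, -0.0]
ft_force: [0.2, 1.1, -0.0]
width: 0.0004
time: 2.1
ee_pos: [0.5189, 0.0885, 0.1821]
eef_rot: [0.667, 0.745, -0.001, -0.001]
ft_force: [0.1, 0.4, -0.1]
width: 0.0005
time: 2.5
ee_pos: [0.5721, -0.0062, 0.1716]
eef_rot: [0.74, 0.672, -0.002, -0.001]
ft_force: [-0.5, 0.7, 0.2]
width: 0.0004
```

```bash
python3 -m inch '{"translation": [[-0.026,-0.02,-0.4],[-0.026,-0.02,-0.8],[-0.026,-0.02,-0.9],[-0.026,-0.02,-0.9],[-0.026,-0.02,-0.9]], "rot": [[0,0,0],[0,0,0],[0,0,0],[0,0,0],[0,0,0]], "jaw": [0,0,0,0,0]}'; python3 -m inch '{"translation": [[0,0,-0.05],[0,0,-0.1],[0,0,-0.12],[0,0,-0.14],[0,0,-0.16],[0,0,-0.16]], "rot": [[0,0,0],[0,0,0],[0,0,0],[0,0,0],[0,0,0],[0,0,0]], "jaw": [0,0,0,0,0,0]}'
```

```text
time: 3.0
ee_pos: [0.5704, -0.0066, 0.0834]
eef_rot: [0.74, 0.673, -0.001, -0.001]
ft_force: [-0.2, -0.4, 1.1]
width: 0.0004
time: 3.6
ee_pos: [0.5707, -0.0065, 0.0677]
eef_rot: [0.74, 0.673, -0.0, -0.001]
ft_force: [-0.4, 0.9, 2.4]
width: 0.0008
```

```bash
for i in 1 2; do python3 -m inch '{"translation": [[0,0,-0.02],[0,0,-0.03],[0,0,-0.03]], "rot": [[0,0,0],[0,0,0],[0,0,0]], "jaw": [0,0,0]}'; done
```

```text
time: 3.9
ee_pos: [0.5711, -0.0065, 0.0654]
eef_rot: [0.74, 0.673, 0.0, -0.001]
ft_force: [-2.7, -0.5, 8.6]
width: -0.0
time: 4.2
ee_pos: [0.5729, -0.0067, 0.0653]
eef_rot: [0.74, 0.673, 0.002, -0.0]
ft_force: [-5.7, 0.7, 25.5]
width: 0.0005
```

The force jumped to 25 N with the tip at 54.3 mm, so the plug is home. Now I'll rise, open, and line up over the block centre.

```bash
python3 -m inch '{"translation": [[0,0,0.1],[0,0,0.4],[-0.14,-0.3,0.55],[-0.14,-0.3,0.55],[-0.14,-0.3,0.55],[-0.14,-0.3,0.55],[-0.14,-0.3,0.55],[-0.14,-0.3,0.55],[-0.14,-0.3,0.55],[-0.14,-0.3,0.55]], "rot": [[0,0,0],[0,0,0],[0,0,0],[0,0,0],[0,0,0],[0,0,0],[0,0,0],[0,0,0],[0,0,0],[0,0,0]], "jaw": [0,40,87,87,87,87,87,87,87,87]}' 15
python3 - <<'E'
from h import *
from scipy.spatial.transform import Rotation as R
s=r.read_state();print(s["ee_pos"],s["width"],R.from_quat(s["eef_rot"]).as_matrix().round(3))
t=eyes.camera("top")[170:275,265:405]; s=eyes.camera("side")[195:310,270:410]
a=cv2.resize(t,(700,525),interpolation=cv2.INTER_CUBIC);cv2.imwrite("pics/t1.png",a)
cv2.imwrite("pics/s1.png",cv2.resize(s,(700,575),interpolation=cv2.INTER_CUBIC))
E
```

```text
time: 5.2
ee_pos: [0.5589, -0.0365, 0.12]
eef_rot: [0.74, 0.673, 0.002, -0.0]
ft_force: [0.0, 0.2, -0.8]
width: 0.0647
[ 0.55889379 -0.03651521  0.12003559] 0.0647100736100421 [[ 0.095  0.995  0.002]
 [ 0.995 -0.095  0.003]
 [ 0.003  0.002 -1.   ]]
```

View pics/s1.png

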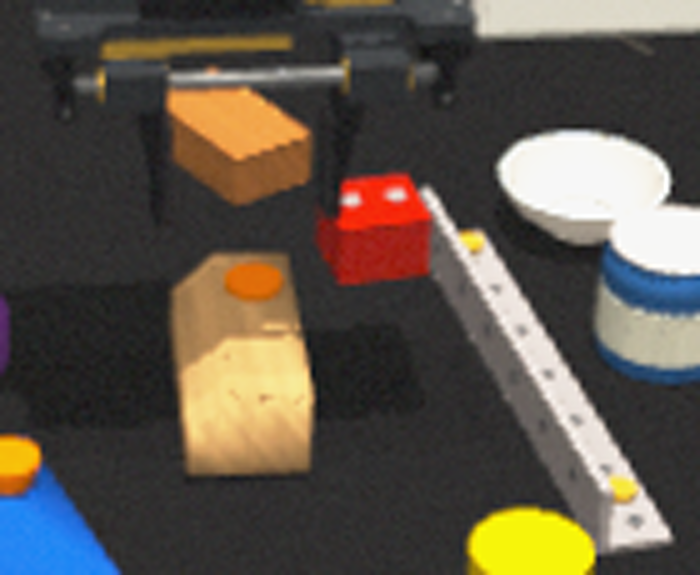

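The side crop shows the plug flush and the block's near bottom corners at (187,475) and (308,470), which means it has not moved. The open jaws straddle it. Next: descend, then grip.

```bash
python3 -m inch '{"translation": [[-0.015,0,0],[-0.015,0,0],[-0.015,0,0],[-0.015,0,0],[-0.015,0,-0.3],[-0.015,0,-0.6],[-0.015,0,-0.8],[-0.015,0,-0.9],[-0.015,0,-0.9]], "rot": [[0,0,0],[0,0,0],[0,0,0],[0,0,0],[0,0,0],[0,0,0],[0,0,0],[0,0,0],[0,0,0]], "jaw": [87,87,87,87,87,87,87,87,87]}' 15;python3 -m inch '{"translation": [[0,0,-0.07],[0,0,-0.13],[0,0,-0.13],[0,0,-0.13],[0,0,-0.13],[0,0,-0.13],[0,0,-0.13],[0,0,-0.13],[0,0,-0.13],[0,0,-0.13],[0,0,-0.13],[0,0,-0.13]], "rot": [[0,0,0],[0,0,0],[0,0,0],[0,0,0],[0,0,0],[0,0,0],[0,0,0],[0,0,0],[0,0,0],[0,0,0],[0,0,0],[0,0,0]], "jaw": [87,87,87,80,70,60,50,50,50,50,50,50]}' 15
```

```text
time: 6.2
ee_pos: [0.5567, -0.0367, 0.0292]
eef_rot: [0.74, 0.673, 0.001, -0.001]
ft_force: [0.2, -0.8, 0.5]
width: 0.0867
time: 7.4
ee_pos: [0.5568, -0.0367, 0.0163]
eef_rot: [0.74, 0.673, 0.001, -0.001]
ft_force: [1.3, -0.2, 3.0]
width: 0.0562
```

Gripped at 56.2 mm. Next I'll turn it to the jig's yaw and carry it to 3 mm short of the stop, 26 mm off the fence.

```bash
python3 -m inch '{"translation": [[0.1,0,0],[0.2,0.05,0],[0.3,0.1,0],[0.4,0.15,0],[0.5,0.2,0],[0.6,0.25,0],[0.7,0.3,0],[0.735,0.32,0],[0.735,0.32,0],[0.735,0.32,0]], "rot": [[0,0,0.03],[0,0,0.06],[0,0,0.09],[0,0,0.12],[0,0,0.138],[0,0,0.138],[0,0,0.138],[0,0,0.138],[0,0,0.138],[0,0,0.138]], "jaw": [50,50,50,50,50,50,50,50,50,50]}' 15;python3 -m inch '{"translation": [[0,0.01,0],[0,0.02,0],[0,0.03,0],[0,0.03,0]], "rot": [[0,0,0],[0,0,0],[0,0,0],[0,0,0]], "jaw": [50,50,50,50]}' 15; python3 -m inch '{"translation": [[0,0.01,0],[0,0.02,0],[0,0.02,0]], "rot": [[0,0,0],[0,0,0],[0,0,0]], "jaw": [50,50,50]}' 15
```

```text
time: 8.4
ee_pos: [0.6306, -0.0045, 0.0164]
eef_rot: [0.689, 0.724, 0.001, -0.0]
ft_force: [1.5, 0.8, 1.9]
width: 0.0561
time: 8.8
ee_pos: [0.6303, -0.0015, 0.0163]
eef_rot: [0.689, 0.724, 0.001, -0.001]
ft_force: [-1.0, 0.3, 3.3]
width: 0.0563
time: 9.1
ee_pos: [0.6302, -0.0009, 0.0164]
eef_rot: [0.69, 0.724, 0.001, -0.0]
ft_force: [0.6, -5.6, 2.6]
width: 0.0557
```

It touched the stop at −5.6 N, within 0.5 mm of the estimate. Now I'll open slightly, rise, back off and turn the jaws along the fence.

```bash
python3 -m inch '{"translation": [[0,0,0],[0,0,0],[0,0,0],[0,0,0.15],[0,0,0.4],[0,0,0.7],[-0.2,0,0.7],[-0.46,-0.03,0.7],[-0.46,-0.03,0.7],[-0.46,-0.03,0.7],[-0.46,-0.03,0.7],[-0.46,-0.03,0.7],[-0.46,-0.03,0.7],[-0.46,-0.03,0.7]], "rot": [[0,0,0],[0,0,0],[0,0,0],[0,0,0],[0,0,0],[0,0,0],[0,0,-0.14],[0,0,-0.28],[0,0,-0.42],[0,0,-0.56],[0,0,-0.7],[0,0,-0.75],[0,0,-0.75],[0,0,-0.75]], "jaw": [66,66,66,66,66,66,60,60,60,60,60,60,60,60]}' 15
python3 -m inch '{"translation": [[0,0,0],[0,0,0],[0,0,0],[0,0,0],[0,0,0],[0,0,0],[0,0,0]], "rot": [[0,0,-0.14],[0,0,-0.28],[0,0,-0.42],[0,0,-0.56],[0,0,-0.7],[0,0,-0.75],[0,0,-0.75]], "jaw": [60,60,60,60,60,60,60]}' 15
python3 - <<'E'
from h import *
from scipy.spatial.transform import Rotation as R
s=r.read_state();print(s["ee_pos"],s["width"],R.from_quat(s["eef_rot"]).as_matrix().round(3),s["joint_positions"].round(2))
s=eyes.camera("side")[195:310,270:410]
cv2.imwrite("pics/s2.png",cv2.resize(s,(700,575),interpolation=cv2.INTER_CUBIC))
E
```

```text
time: 10.5
ee_pos: [0.5844, -0.0036, 0.087]
eef_rot: [0.914, 0.406, 0.001, 0.0]
ft_force: [-0.0, -0.2, 0.9]
width: 0.0596
time: 11.2
ee_pos: [0.5845, -0.0035, 0.0872]
eef_rot: [1.0, 0.026, 0.001, 0.0]
ft_force: [0.7, -0.2, -0.6]
width: 0.0597
[ 0.5844641  -0.00346922  0.0872486 ] 0.059716914292965946 [[ 0.999  0.051  0.002]
 [ 0.051 -0.999 -0.001]
 [ 0.002  0.001 -1.   ]] [-0.68  0.45  0.76  1.77 -0.35  1.06 -1.31]
```

View pics/s2.png

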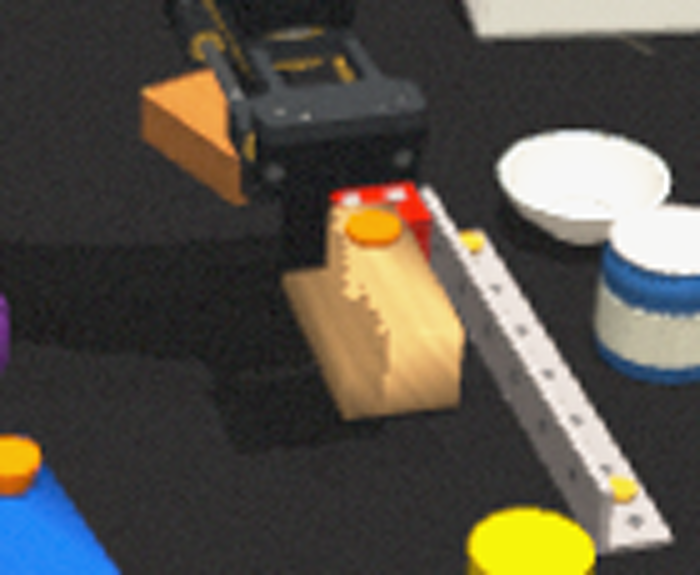

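The block stands square against the stop with its near bottom corners at (345,420) and (460,405), and the gripper is behind the bevel. Next I'll descend and push along jig +x.

```bash
python3 -m inch '{"translation": [[-0.02,0,-0.3],[-0.02,0,-0.55],[-0.02,0,-0.64],[-0.02,0,-0.64]], "rot": [[0,0,0],[0,0,0],[0,0,0],[0,0,0]], "jaw": [60,60,60,60]}' 15
python3 -m inch '{"translation": [[0.08,0,0],[0.16,0.01,0],[0.22,0.01,0],[0.28,0.015,0],[0.32,0.015,0],[0.32,0.015,0]], "rot": [[0,0,0],[0,0,0],[0,0,0],[0,0,0],[0,0,0],[0,0,0]], "jaw": [60,60,60,60,60,60]}' 15
python3 -m inch '{"translation": [[0.01,0,0],[0.02,0,0],[0.03,0,0],[0.03,0,0]], "rot": [[0,0,0],[0,0,0],[0,0,0],[0,0,0]], "jaw": [60,60,60,60]}' 15
```

```text
time: 11.65
ee_pos: [0.5818, -0.0037, 0.0225]
eef_rot: [1.0, 0.027, -0.0, 0.001]
ft_force: [0.3, 0.4, -0.2]
width: 0.0597
time: 12.25
ee_pos: [0.6145, -0.0021, 0.0226]
eef_rot: [1.0, 0.027, 0.0, 0.001]
ft_force: [-0.5, -1.4, 1.0]
width: 0.0598
time: 12.65
ee_pos: [0.6157, -0.0021, 0.0223]
eef_rot: [1.0, 0.027, -0.002, 0.0]
ft_force: [-9.3, 2.0, 6.0]
width: 0.0598
```

Firm contact with the fence (−9.3 N). Now I'll back off, rise to bevel height, and approach diagonally.

```bash
python3 -m inch '{"translation": [[-0.06,0,0],[-0.1,0,0.1],[-0.1,0,0.3],[-0.1,0,0.38],[-0.02,0,0.39],[-0.02,0,0.39],[-0.02,0,0.39]], "rot": [[0,0,0],[0,0,0],[0,0,0],[0,0,0],[0,0,0],[0,0,0],[0,0,0]], "jaw": [60,60,60,60,60,60,60]}' 15
python3 - <<'E'
from h import *
s=eyes.camera("side")[195:310,270:410]
cv2.imwrite("pics/s3.png",cv2.resize(s,(700,575),interpolation=cv2.INTER_CUBIC))
cv2.imwrite("pics/t3.png",cv2.resize(eyes.camera("top")[170:275,265:405],(700,525),interpolation=cv2.INTER_CUBIC))
E
```

```text
time: 13.35
ee_pos: [0.6136, -0.002, 0.0606]
eef_rot: [1.0, 0.027, -0.002, 0.0]
ft_force: [0.3, 0.4, 0.6]
width: 0.0604
```

View pics/s3.png

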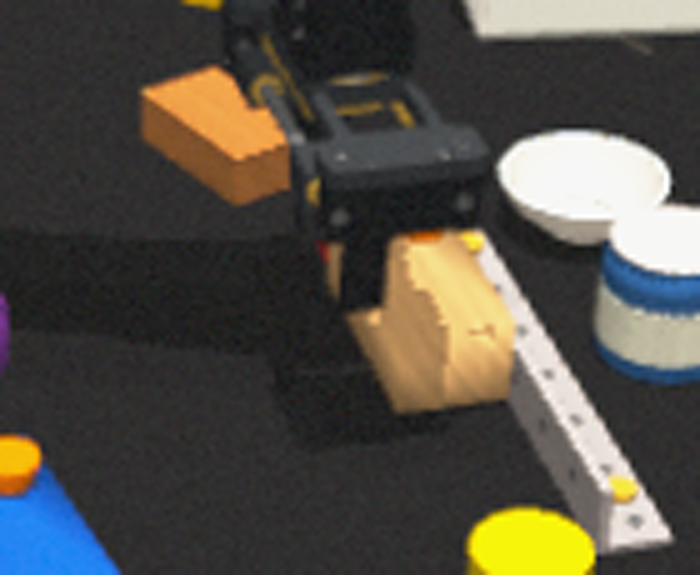

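View pics/t3.png

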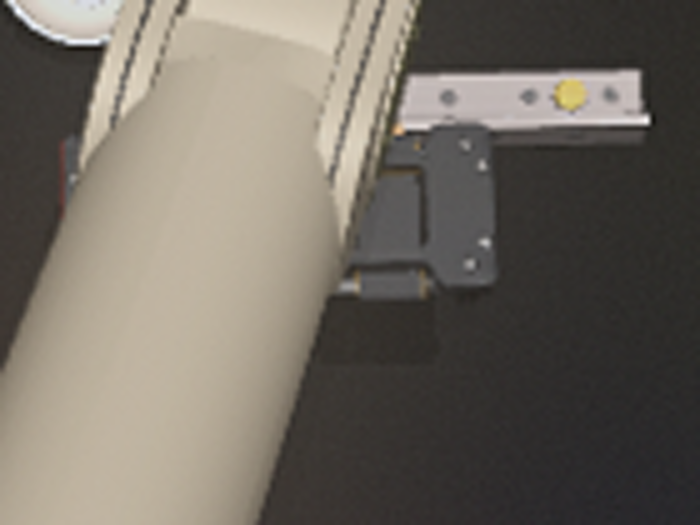

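Views: the block sits against the fence with its near bottom corners at (398,412) and (510,397). The top view is blocked by the arm. I'll compare against the home pose.

```bash
python3 - <<'E'
from h import *
L=[[-28,-60,0],[28,-60,0],[28,-60,48],[-8,-60,48]]
P=un([[398,412],[510,397],[515,318],[443,345]],5,(270,195))
j=np.array([.6805,.061,.049]);h=W(j,[[-28,-60,0]])[0]
print(h, ((proj("side",W([h[0],h[1],j[2]],L))-[270,195]+.5)*5).round())
q,e=fit({"side":(L[:2],P[:2])},[h[0],h[1],.05]);print(q,(q[:2]-h[:2])*1000)
E
python3 -m inch '{"translation": [[0.03,0,-0.03],[0.06,0,-0.06],[0.09,0,-0.09],[0.09,0,-0.09]], "rot": [[0,0,0],[0,0,0],[0,0,0],[0,0,0]], "jaw": [60,60,60,60]}' 15
```

```text
[ 6.55472431e-01 -2.99435448e-04  0.00000000e+00] [[394. 422.]
 [505. 407.]
 [512. 323.]
 [439. 332.]]
[0.66005785 0.00676309 0.04567945] [4.58541433 7.06252733]
time: 13.85
ee_pos: [0.6224, -0.0022, 0.0509]
eef_rot: [1.0, 0.027, -0.003, 0.001]
ft_force: [-0.2, 0.5, -0.2]
width: 0.0601
```

The offset comes from the black 4 mm sole, which makes the visible bottom edge lie at z = 4 mm. The first fit showed the same +2 px, so the block matches home. Continuing the diagonal push in small steps.

```bash
for i in 1 2 3; do python3 -m inch '{"translation": [[0.01,0,-0.01],[0.02,0,-0.02],[0.02,0,-0.02]], "rot": [[0,0,0],[0,0,0],[0,0,0]], "jaw": [60,60,60]}' 15; done
```

```text
time: 14.15
ee_pos: [0.6244, -0.0022, 0.0487]
eef_rot: [1.0, 0.027, -0.003, 0.001]
ft_force: [-0.2, 0.1, 0.1]
width: 0.0598
time: 14.45
ee_pos: [0.6259, -0.0021, 0.0474]
eef_rot: [1.0, 0.027, -0.003, 0.0]
ft_force: [-7.9, 0.8, 11.4]
width: 0.0601
time: 14.75
ee_pos: [0.6263, -0.002, 0.047]
eef_rot: [1.0, 0.027, -0.005, -0.001]
ft_force: [-19.2, 2.3, 27.0]
width: 0.0601
```

Pushing at about 33 N in total (19 N to the fence, 27 N down). Checking the seat with an image.

Run:
```python
from h import *
s=r.read_state();print(s["ft_force"],s["torque"])
im=eyes.camera("side")
j=np.array([.6805,.061,.049]);h=W(j,[[-28,-60,0]])[0]
for p in proj("side",W([h[0],h[1],j[2]],[[-28,-60,4],[28,-60,4],[28,-60,48],[-8,-60,48],[-28,-60,28]])): print(((p-[310,215]+.5)*8).round())
cv2.imwrite("pics/s4.png",cv2.resize(im[215:285,310:400],None,fx=8,fy=8,interpolation=cv2.INTER_CUBIC))
```

```text
[-19.18390203   2.26443597  26.96349733] [ 0.24266599  4.20801612 -0.20322997]
[310. 504.]
[490. 480.]
[500. 356.]
[383. 371.]
[314. 436.]
```

View pics/s4.png

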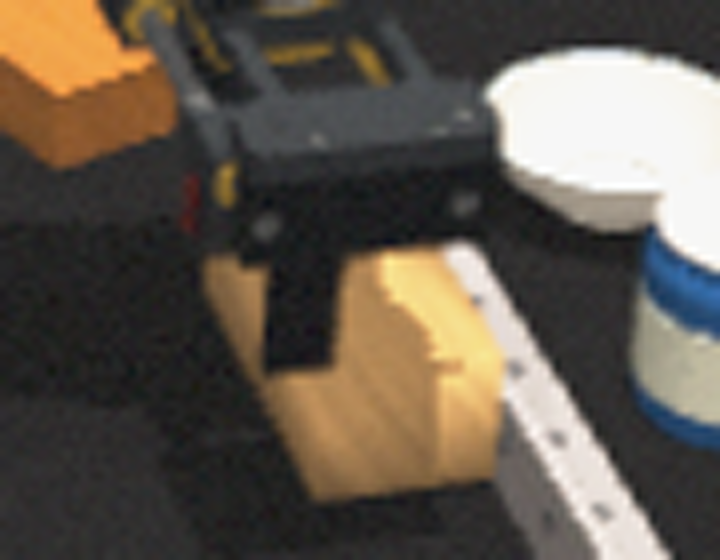

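Corners (316,501), (494,478) and (503,352) are within 1 px of the home prediction. I'll add one small +y bias towards the stop while keeping the push.

```bash
python3 -m inch '{"translation": [[0.01,0.01,-0.01],[0.01,0.02,-0.01],[0.01,0.02,-0.01],[0.01,0.02,-0.01],[0.01,0.02,-0.01],[0.01,0.02,-0.01]], "rot": [[0,0,0],[0,0,0],[0,0,0],[0,0,0],[0,0,0],[0,0,0]], "jaw": [60,60,60,60,60,60]}' 15
```

```text
time: 15.4
ee_pos: [0.6262, -0.0018, 0.0473]
eef_rot: [1.0, 0.026, -0.006, -0.001]
ft_force: [-12.5, -3.0, 18.5]
width: 0.0602
```

Run:
```python
from h import *
a=r.read_state(); [eyes.camera("side") for _ in range(8)]; b=r.read_state()
print(a["ft_force"],b["ft_force"],b["ee_pos"]-a["ee_pos"],b["time"])
f=b["ft_force"]
if f[0]<-6 and f[2]>9: print(r.close_job())
```

```text
[-12.50517961  -2.95405752  18.51196341] [-13.93440665  -2.73042855  17.93480354] [-2.04891015e-06  5.55589200e-05  1.75421470e-06] 15.8
the job is handed in; nothing more can be done
None
```

The job is handed in, with the arm still pushing the block into the corner of the jig.

- **Plug:** I pressed it until it hit its hard stop. The fingertips stood 54.3 mm above the table at 25 N, where the plug's home height is 54 mm.
- **Into the corner:** I gripped the block across its width, turned it to match the jig and slid it along until it touched the stop, at 5.6 N. Two fingers then pushed it flat against the fence, with 9 N at contact.
- **Final push:** The two fingertips push on the bevel with about 14 N towards the fence, 18 N down and 3 N towards the stop. Over the last 0.4 s the push stayed well above the limits and the tool moved less than 0.1 mm.
- **Seating check:** The last side image, taken before a small final nudge towards the stop, put the block's visible corners within about 1 pixel (1 to 2 mm) of its home position. The top camera was blocked by the arm, so the contact with the stop was judged from force and the side view only.
- **One disagreement:** An early fit put the block 5 to 7 mm off home. I put this down to its black 4 mm sole hiding the true bottom edge. Allowing for the sole, the last side image matched.
- **Bystanders:** I planned every move to stay clear of them and saw none shifted, but I did not measure their positions afterwards.

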